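# Slide the top panel out of the swatch tray and square it in the gluing jig

### The arm

A 6-joint arm with a two-finger parallel gripper is mounted at the origin on the work surface. World frame = base frame: x ahead of the robot, y to its left, z up, the work surface at z = 0. Lengths are in m, angles in rad, forces in N, time in s.
With the tool pointing down it reaches from about 0.35 to 0.85 m from the base axis. Payload 8.1 kg.
Tool frame: the origin (TCP) lies midway between the tips of the shut fingers; the grasp point (between the pads) lies 19 mm behind it; z points along the fingers, y is the line along which they close (so a half turn about z gives the same grasp; the last joint's range is limited). The gripper opens to 93 mm and grips with 3 to 60 N. Pads are 15 mm wide; open, the fingers measure 128 mm over their backs; the gripper's body (75 mm by 188 mm) begins 65 mm behind the grasp point.
Start: joints at [1.158, 0.13, 1.488, -0, 1.523, -0.085], TCP at [0.193, 0.568, 0.219] pointing down, gripper open.
Joint ranges: [-2.96, 2.96], [-0.89, 2.26], [0.02, 2.5], [-1.34, 4.48], [0, 2.73], [-2.66, 2.66]. Speed limits (rad/s): [2.39, 2.39, 2.79, 3.14, 3.14, 3.14].

### API

Orientations are given as a rotation vector (axis times angle).
In Python, from plant import read_state, read_camera, camera_model, close_job gives the robot as it stands. The module is installed in compiled form; this text tells all that it offers.
- The arm moves only by the tool carry_out, never from a script. Its argument "moves" is a list of rows, each an object of numbers: "jaw": the finger opening in m, from 0 to 0.093; "dx", "dy", "dz": the shift along the tool's x, y, z in m; "yaw": the turn about the tool's z in rad. In form: [{"jaw": .., "dx": .., "dy": .., "dz": .., "yaw": ..}, ...]. A call has 1 to 8 rows; each row shifts and turns the commanded pose from where the row before left it, along the tool's axes as they then stand; what a row does not reach is not made up. A row lasts 1/8 s, in which the tool goes at most 62.5 mm and 10.7 degrees, less where a joint would pass 70% of its speed; a pose out of reach is approached as far as the arm can. A call is refused whole if a number of a shift passes 0.0625 or a number of a turn 0.188, either way. A call with a gripper value outside its range is refused whole. The fingers move at their own pace and stop on an object; "grip_force" is the grip in N (left out, the last holds). Time passes only in rows, so rows that do not move let the fingers close. It gives the time, the measured TCP pose, the force, the opening and the grip force at its end, in the units of the state.
- read_state(): the state, without advancing time (a new reading comes with each control period).
- read_camera(name): name is "scene" or "side" or "wrist"; returns the picture (480x640x3 uint8, red, green, blue); there is no depth.
- camera_model(name): a dict with "camera_matrix" (3x3 intrinsics, pixels), "view" (4x4, takes a point from world to camera coordinates). Camera axes: x right, y up, looking along -z (the intrinsics and any distortion apply to the point x, -y, -z); pixel columns grow to the right and rows downward; lengths in m; the calibration is good to about 2 mm. The wrist camera is an equidistant fisheye: a pixel r from the principal point sees the ray r / f radians off the axis. A picture is of the moment at which its call begins: read the wrist's pose just before it. camera_model takes no time and is no camera call; for the wrist camera it gives the pose at the moment of the call.
- close_job(): hands the job in; it is judged then, once.
The state is a dict: "t": time; "q": joint angles; "dq": joint speeds; "joint_torque": joint torques, N m; "tool_pos": TCP position; "orientation": TCP orientation; "force": force on the tool from outside, world axes, zero at the start; "wrist_torque": the same for the moment, N m; "opening": finger opening in m; "gripper_force": force on a finger pad.
Only numpy, scipy, OpenCV 4.12 (cv2) and the standard library are available. Lean on these libraries where they do the work, as an engineer would, in place of code of your own. Each camera call takes 0.05 s, during which the arm holds its last target. There are 200 camera calls.

### The job

Slide the dark brown panel off the top of its stack and out through the open end of the plywood tray, keeping it level and leaving the panels below as they lie. Then lay it flat in the steel gluing jig and push it home into the corner, flush against both walls, long side along either one. Press and push with a light hand, and leave the bottle, jar, knife and clothes-peg stand alone.

Things in the scene. Friction and masses are not known exactly. Their poses are not given: they have to be found in the camera images.
- panel_center (a point): centre (half-way up) of the dark brown painted aluminium panel, 100 x 60 x 6 mm (x, y, z), about 97 g, on top of four such panels stacked in the tray, x axis along the tray's. Its long edges are hidden by the tray walls. A light press on its face with closed fingertips (6 to 10 N) drags it, with some mm of slip; slid about 40 mm out it still rests steadily and its long edges can be gripped there
- lower1: grey panel directly under the brown one, same size; origin at the centre of its underside. Loose: it must stay where it lies. Like all the panels it lies within 2 mm of the tray's centre in x
- lower2: olive panel, the third from the top, same size; origin at the centre of its underside. Loose
- lower3: cream panel at the bottom of the stack, same size; origin at the centre of its underside. Loose; it lies on a firm foam liner that gives about 1 mm for 20 N
- tray: fixed plywood tray holding the stack; x axis from the open end to the back; origin at its middle, 4 mm below the stack, 0 to 6 mm over the bench (varies). In its frame: side walls 4 mm thick, inner faces at y = +-32 mm, from x = -53 to +53; back wall inner face at x = +53; wall tops at z = 31; brown panel from z = 22 to 28 mm. The -x end is fully open, without a lip
- tray_mouth (a point): middle of the tray's open end (tray x = -53 mm), at the height of the brown panel's underside (tray z = 22 mm)
- jig: steel gluing jig fixed to the bench; origin at the centre of its underside on the bench, x axis pointing away from the robot to its far edge, y axis to its left edge. Base plate 180 x 180 x 4 mm; two walls stand on it along the far and the left edge, the other two edges are open. Two 12 mm magnet blocks are parked on the base near jig x = -66, y = -78 mm
- jig_corner (a point): inner corner of the jig where its two walls meet, on the top of the base plate (jig x = +90, y = +90, z = 4 mm); axes as the jig's
- bottle: square cement bottle with a blue cap, 46 mm wide and 91 mm tall, origin at the centre of its underside; leave alone
- jar: dark paint jar with a black cap, 38 mm across and 52 mm tall, origin at the centre of its underside; leave alone
- knife: hobby knife with a knurled metal handle and capped tip, 165 mm long, 11 mm thick, lying along its x axis; origin on its underside near its middle; leave alone
- pegstand: wooden clothes-peg upright on a 50 mm square block, 86 mm tall, origin at the centre of its underside; leave alone
- fence: the two walls of the jig, one rigid steel L fixed to the base, same origin and axes as the jig: 5 mm thick, tops 20 mm over the bench, inner faces at jig x = +90 mm (whole far edge) and jig y = +90 mm (whole left edge)
Not all that is in view belongs to the job. What is shaped like the tray but orange or red is not meant.

How it is judged:
By the outcome, as a careful person would: the job done as asked, in the order asked, and still so for the second after the job is handed in, with the robot touching nothing.
It also fails if it takes over 69 s, if anything falls off the work surface, if the arm or the gripper's body presses on something with over 40 N, if the wrist force passes 120 N, or if a joint passes its speed limit or range.

## Working session

There is one attempt and no reset: what is moved stays moved. The work goes in short steps, Python scripts to look and compute and a tool call to move; the robot and the scene stay as the last step left them, time stands still between calls to the robot, and variables do not carry over. Pictures are saved under pics/ and viewed, at most 10 in all, crops included, and the job is handed in when it is done.

Besides the shell and the picture viewer there is one more tool, called after ">>>" by a JSON object that holds its "method" and its "body". carry_out: Moves the arm, as the interface text tells. Its arguments: {"type":"object","properties":{"moves":{"type":"array","items":{"type":"object","properties":{"jaw":{"type":"number"},"dx":{"type":"number"},"dy":{"type":"number"},"dz":{"type":"number"},"yaw":{"type":"number"}}}},"grip_force":{"type":"number"}},"required":["moves"]}

```bash
mkdir -p pics; cat > h.py <<'E'
import numpy as np, cv2
from plant import read_state, read_camera, camera_model
def snap(n,f):
    m=camera_model(n); im=read_camera(n); cv2.imwrite('pics/'+f,im[:,:,::-1]); np.savez('pics/'+f[:-4]+'.npz',K=m['camera_matrix'],V=m['view']); return im
E
python3 - <<'E'
from h import *
s=read_state(); print({k:np.round(v,3) for k,v in s.items()})
a=snap('scene','s0.png');b=snap('side','d0.png');c=snap('wrist','w0.png')
for n in('scene','side','wrist'):
    m=camera_model(n);print(n,{k:(np.round(v,3).tolist() if hasattr(v,'shape') else v) for k,v in m.items()})
o=np.hstack([cv2.resize(x,(400,300),interpolation=cv2.INTER_AREA) for x in(b,c)])
E
```

```text
{'t': np.float64(0.0), 'q': array([ 1.158,  0.131,  1.489, -0.   ,  1.523, -0.085]), 'dq': array([ 0.   ,  0.   , -0.001,  0.   , -0.   ,  0.   ]), 'joint_torque': array([ 1.0000e-03, -5.5986e+01, -4.9175e+01,  7.7000e-02,  3.6000e-02,
       -0.0000e+00]), 'tool_pos': array([0.193, 0.568, 0.218]), 'orientation': array([-5.120e-01, -3.099e+00,  3.000e-03]), 'force': array([0.978, 0.393, 0.345]), 'wrist_torque': array([-0.015, -0.035,  0.029]), 'gripper_force': np.float64(0.0), 'opening': np.float64(0.093)}
scene {'camera_matrix': [[511.138, 0.0, 319.355], [0.0, 511.138, 237.121], [0.0, 0.0, 1.0]], 'view': [[-0.884, 0.467, 0.012, 0.482], [-0.402, -0.774, 0.489, 0.185], [0.238, 0.428, 0.872, -1.16], [0.0, 0.0, 0.0, 1.0]]}
side {'camera_matrix': [[533.48, 0.0, 322.467], [0.0, 533.48, 244.488], [0.0, 0.0, 1.0]], 'view': [[0.931, -0.365, -0.019, -0.522], [0.272, 0.656, 0.704, -0.182], [-0.245, -0.66, 0.71, -1.062], [0.0, 0.0, 0.0, 1.0]]}
wrist {'camera_matrix': [[371.648, 0.0, 318.819], [0.0, 371.648, 236.163], [0.0, 0.0, 1.0]], 'view': [[0.322, 0.947, -0.002, -0.6], [-0.92, 0.312, -0.237, 0.028], [-0.224, 0.078, 0.971, -0.389], [0.0, 0.0, 0.0, 1.0]]}
```

View pics/s0.png

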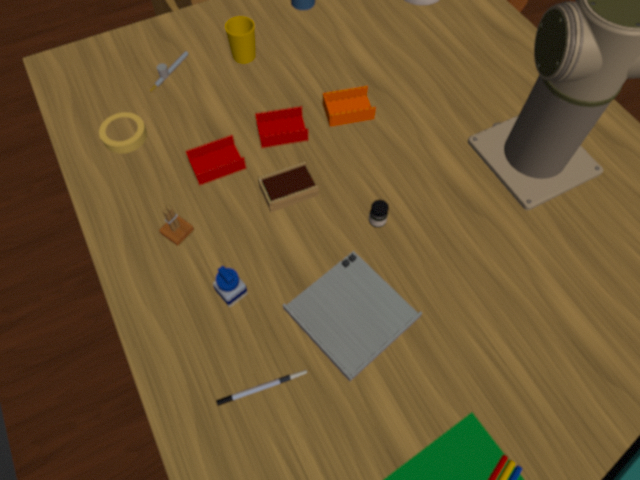

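View pics/d0.png

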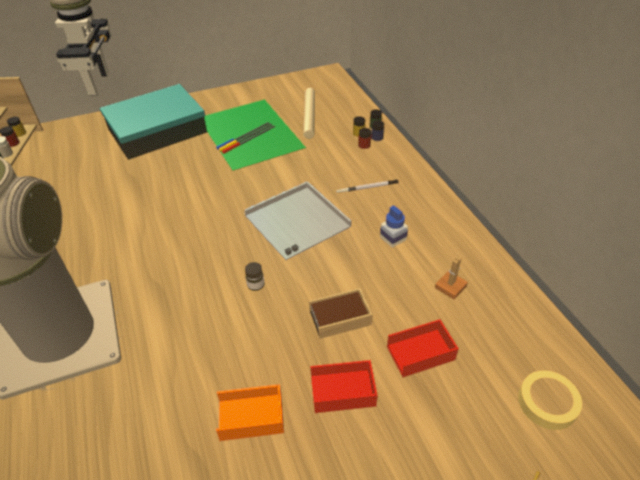

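Scene view: the plywood tray with the brown panel is at about (289,187), and at (340,313) in the side view. The red trays at scene (216,160) and (282,127) and the orange one at (349,106) have the same shape but the wrong colour, so the plywood one is meant. The jig is at scene (352,315), with its magnets at (348,261). I'll confirm with an enlarged crop.

```bash
cat >> h.py <<'E'
def ray(n,px,mod=None):
    m=mod or camera_model(n); K,V=np.array(m['camera_matrix']),np.array(m['view'])
    p=np.array([(px[0]-K[0,2])/K[0,0],(px[1]-K[1,2])/K[1,1]])
    if n=='wrist':
        r=np.hypot(*p); d=np.array([p[0]*np.sin(r)/max(r,1e-9),p[1]*np.sin(r)/max(r,1e-9),np.cos(r)])
    else: d=np.array([p[0],p[1],1.])
    d=d*[1,-1,-1]; R=V[:3,:3]; return -R.T@V[:3,3], R.T@d
def on(n,px,z,mod=None):
    o,d=ray(n,px,mod); return o+d*(z-o[2])/d[2]
def load(f):
    a=np.load('pics/'+f+'.npz'); return dict(camera_matrix=a['K'],view=a['V'])
E
python3 - <<'E'
from h import *
a=cv2.imread('pics/s0.png')[155:220,245:335]; b=cv2.imread('pics/d0.png')[280:345,295:385]; 
e=cv2.imread('pics/s0.png')[240:390,270:430]; g=cv2.imread('pics/d0.png')[175:265,235:360]
r=lambda x:cv2.resize(x,(400,290),interpolation=cv2.INTER_CUBIC)
cv2.imwrite('pics/c0.png',np.vstack([np.hstack([r(a),r(b)]),np.hstack([r(e),r(g)])]))
E
```

```text
(no output)
```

View pics/c0.png

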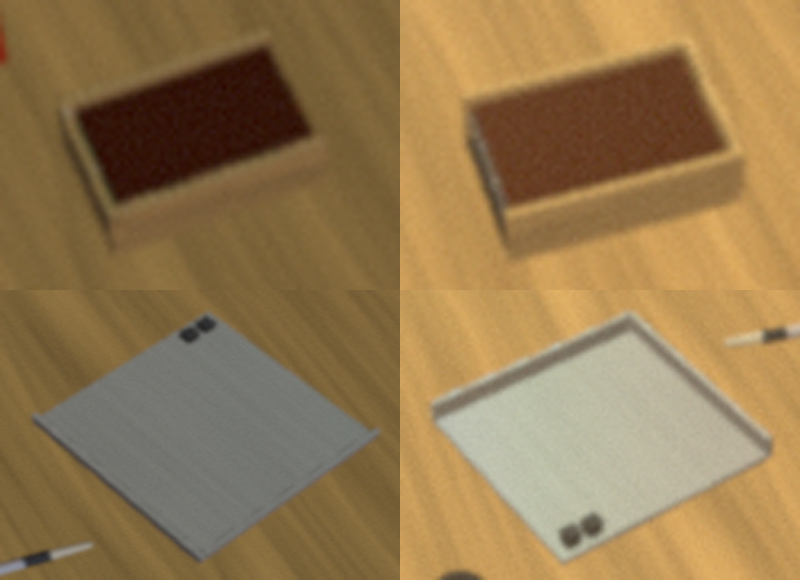

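View pics/w0.png

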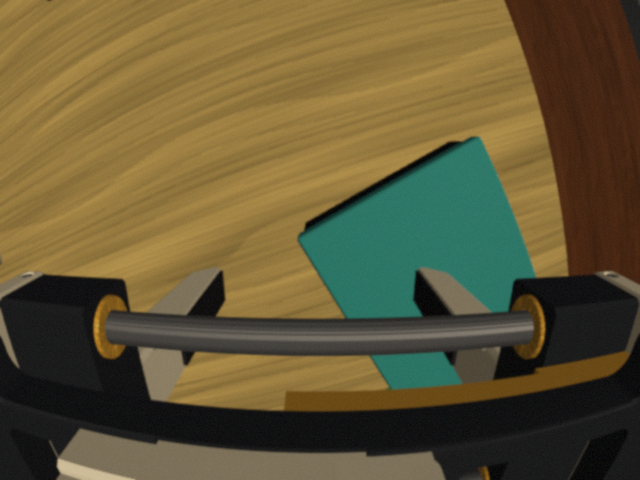

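The crop confirms it: plywood walls around a brown panel. The end nearer the robot is open, with panel edges showing at side (312,318). The jig's walls run along its upper-left and right edges in the side view, and they meet at (307,182). The wrist view shows no targets.

```bash
python3 - <<'E'
from h import *
def brown(n,f,box):
    im=cv2.imread(f); h=cv2.cvtColor(im,cv2.COLOR_BGR2HSV); x0,y0,x1,y1=box
    sub=im[y0:y1,x0:x1].astype(int)
    lim=60 if n=='scene' else 125
    m=((sub[:,:,2]<lim)&(sub[:,:,2]>sub[:,:,0]*1.5)).astype(np.uint8)
    m=cv2.morphologyEx(m,cv2.MORPH_OPEN,np.ones((3,3)))
    c=max(cv2.findContours(m,0,1)[0],key=cv2.contourArea)[:,0]+[x0,y0]
    for z in(.028,.034):
        P=np.array([on(n,p,z)[:2] for p in c]).astype(np.float32)
        r=cv2.minAreaRect(P*1000); print(n,z,r, len(c))
brown('scene','pics/s0.png',(255,160,325,215)); brown('side','pics/d0.png',(310,285,375,330))
for p,z in [((307.5,182),.02),((245.5,210),.02),((285.6,258.8),.004),((350.6,221),.02)]: print('side',p,on('side',p,z).round(3))
f=lambda x,y:(270+x*.4,240+(y-290)*150/290)
for p,z in [((203,558),.02),((380,432),.02),((208,315),.004),((35,417),.02)]: print('scene',on('scene',f(*p),z).round(3))
E
```

```text
scene 0.028 ((531.9749755859375, -169.55593872070312), (52.416526794433594, 97.60263061523438), 85.7606201171875) 117
scene 0.034 ((533.629638671875, -165.60752868652344), (52.06193161010742, 96.94234466552734), 85.76060485839844) 117
side 0.028 ((530.4583129882812, -165.81472778320312), (57.622798919677734, 103.46478271484375), 85.8844223022461) 136
side 0.034 ((528.64453125, -170.12733459472656), (57.213253021240234, 102.72942352294922), 85.88442993164062) 136
side (307.5, 182) [0.616 0.244 0.02 ]
side (245.5, 210) [0.44  0.201 0.02 ]
side (285.6, 258.8) [0.482 0.025 0.004]
side (350.6, 221) [0.659 0.067 0.02 ]
scene [0.615 0.25  0.02 ]
scene [0.439 0.207 0.02 ]
scene [0.485 0.031 0.004]
scene [0.66  0.074 0.02 ]
```

>>> {"method": "carry_out", "body": {"moves": [{"jaw":0,"yaw":-0.128},{"yaw":-0.127},{"dx":-0.026,"dy":-0.0473},{"dx":-0.026,"dy":-0.0473},{"dx":-0.026,"dy":-0.0473},{"dx":-0.026,"dy":-0.0473},{"dx":-0.026,"dy":-0.0473},{"dx":-0.026,"dy":-0.0473}]}}

```text
invalid input at $.moves[0]: expected keys jaw, dx, dy, dz, yaw
```

>>> {"method": "carry_out", "body": {"moves": [{"dx":-0.026,"dy":-0.0473},{"dx":-0.026,"dy":-0.0473},{"dx":-0.026,"dy":-0.0473},{"dx":-0.026,"dy":-0.0473},{"dx":-0.026,"dy":-0.0473},{"dx":-0.026,"dy":-0.0473},{"dx":-0.026,"dy":-0.0473},{"dx":-0.026,"dy":-0.0473}]}}

```text
invalid input at $.moves[0]: expected keys jaw, dx, dy, dz, yaw
```

>>> {"method": "carry_out", "body": {"moves": [{"dx":-0.026,"dy":-0.0473},{"dz":0.03},{"dz":0.03},{},{}]}}

```text
invalid input at $.moves[0]: expected keys jaw, dx, dy, dz, yaw
```

```bash
python3 - <<'E'
from h import *
s=read_state(); print(s['t'],s['tool_pos'].round(4),s['orientation'].round(4),s['force'].round(2),s['opening'],s['q'].round(2))
snap('wrist','w1.png')
E
```

```text
0.15 [0.193  0.5677 0.2178] [-5.1260e-01 -3.0991e+00  2.2000e-03] [-0.17 -0.61  0.09] 0.09312563420787733 [ 1.16  0.13  1.49  0.    1.52 -0.09]
```

View pics/w1.png

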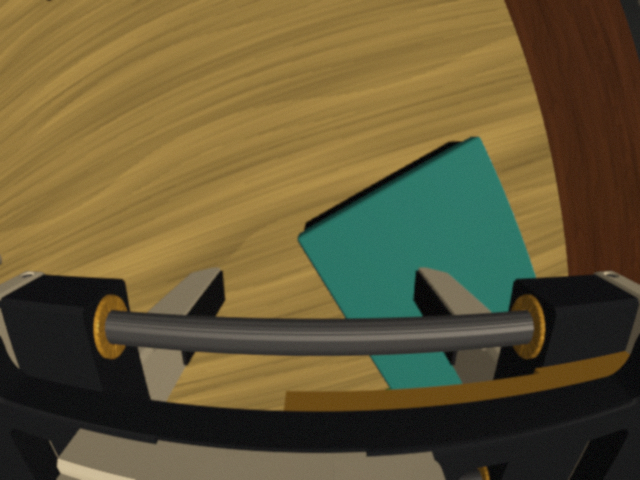

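The moves were refused because every row needs all five keys. The arm hasn't moved and the wrist view is unchanged, so I'm resending.

>>> {"method": "carry_out", "body": {"moves": [{"jaw":0,"dx":0,"dy":0,"dz":0,"yaw":-0.128},{"jaw":0,"dx":0,"dy":0,"dz":0,"yaw":-0.127},{"jaw":0,"dx":-0.026,"dy":-0.0473,"dz":0,"yaw":0},{"jaw":0,"dx":-0.026,"dy":-0.0473,"dz":0,"yaw":0},{"jaw":0,"dx":-0.026,"dy":-0.0473,"dz":0,"yaw":0},{"jaw":0,"dx":-0.026,"dy":-0.0473,"dz":0,"yaw":0},{"jaw":0,"dx":-0.026,"dy":-0.0473,"dz":0,"yaw":0},{"jaw":0,"dx":-0.026,"dy":-0.0473,"dz":0,"yaw":0}]}}

```text
t: 1.2
tool_pos: [0.3285, 0.2721, 0.2186]
orientation: [0.114, 3.139, 0.0]
force: [0.6, 0.1, 0.6]
opening: 0.0177
gripper_force: 0.0
```

>>> {"method": "carry_out", "body": {"moves": [{"jaw":0,"dx":-0.026,"dy":-0.0473,"dz":0,"yaw":0},{"jaw":0,"dx":-0.026,"dy":-0.0473,"dz":0,"yaw":0},{"jaw":0,"dx":-0.026,"dy":-0.0473,"dz":0,"yaw":0},{"jaw":0,"dx":-0.026,"dy":-0.0473,"dz":0,"yaw":0},{"jaw":0,"dx":-0.026,"dy":-0.0473,"dz":0,"yaw":0},{"jaw":0,"dx":-0.026,"dy":-0.0473,"dz":0,"yaw":0},{"jaw":0,"dx":-0.026,"dy":-0.0473,"dz":0,"yaw":0},{"jaw":0,"dx":-0.026,"dy":-0.0473,"dz":0,"yaw":0}]}}

```text
t: 2.2
tool_pos: [0.5085, -0.1206, 0.2186]
orientation: [0.115, 3.139, 0.0]
force: [0.6, 1.0, 0.6]
opening: -0.0001
gripper_force: 0.0
```

>>> {"method": "carry_out", "body": {"moves": [{"jaw":0,"dx":-0.026,"dy":-0.0473,"dz":0,"yaw":0},{"jaw":0,"dx":0,"dy":0,"dz":0.03,"yaw":0},{"jaw":0,"dx":0,"dy":0,"dz":0.03,"yaw":0},{"jaw":0,"dx":0,"dy":0,"dz":0,"yaw":0},{"jaw":0,"dx":0,"dy":0,"dz":0,"yaw":0}]}}

```text
t: 2.82
tool_pos: [0.5309, -0.1679, 0.1598]
orientation: [0.114, 3.139, -0.0]
force: [0.3, -0.2, 1.3]
opening: 0.0002
gripper_force: 0.0
```

```bash
python3 - <<'E'
from h import *
s=read_state(); print(s['t'],s['tool_pos'].round(4),s['orientation'].round(4),s['force'].round(2),s['opening'],s['q'].round(2))
snap('wrist','w2.png')
E
```

```text
2.825 [ 0.5309 -0.1679  0.1598] [ 1.1400e-01  3.1386e+00 -5.0000e-04] [ 0.32 -0.16  1.27] 0.0002223543575802959 [-0.4   0.05  1.68  0.    1.41 -1.9 ]
```

View pics/w2.png

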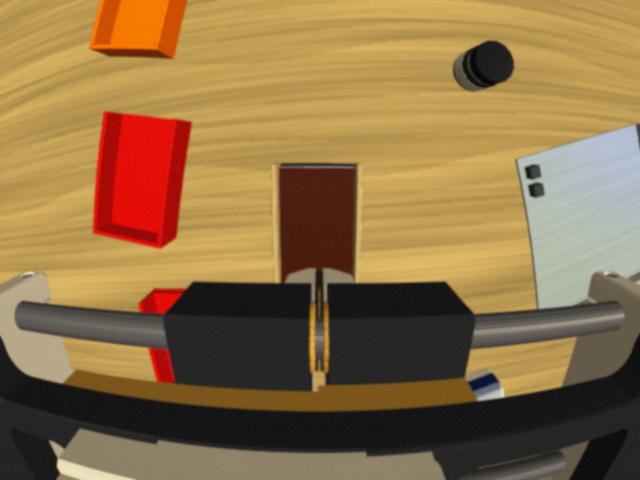

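The wrist view shows the brown panel spanning columns 279–356. Its open end is at row 166 (lower panels' edge visible there), and it lies nearly straight under the closed fingers.

```bash
python3 - <<'E'
from h import *
im=cv2.imread('pics/w2.png').astype(int); m=load('w2')
s=read_state(); t=s['tool_pos']
R,_=cv2.Rodrigues(s['orientation'])
b=((im[:,:,2]<110)&(im[:,:,2]>im[:,:,0]*2)&(im[:,:,1]<50)&(im[:,:,2]>40)).astype(np.uint8)
for z in(.028,.034):
  L=[];Rr=[]
  for r in range(180,262,8):
    x=np.where(b[r,260:375])[0]+260
    L.append(R.T@(on('wrist',(x[0],r),z,m)-t));Rr.append(R.T@(on('wrist',(x[-1],r),z,m)-t))
  L=np.array(L);Rr=np.array(Rr);M=(L+Rr)/2
  pf=np.polyfit(M[:,0],M[:,1],1); print(z,'width',np.abs(L-Rr)[:,1].mean(),'mid y at x=0',pf[1],'slope',pf[0])
  c=np.where(b[140:260,318])[0]+140; print('front row',c[0],(R.T@(on('wrist',(318,c[0]),z,m)-t)).round(4))
E
```

```text
0.028 width 0.05884302559460168 mid y at x=0 -0.001189765447137356 slope -0.004218189617979459
front row 169 [ 4.790e-02 -1.000e-04  1.323e-01]
0.034 width 0.057657111322043826 mid y at x=0 -0.0011477069564979152 slope -0.004218189617979622
front row 169 [ 4.830e-02 -1.000e-04  1.263e-01]
```

>>> {"method": "carry_out", "body": {"moves": [{"jaw":0,"dx":-0.022,"dy":-0.001,"dz":0.05,"yaw":0},{"jaw":0,"dx":0,"dy":0,"dz":0.05,"yaw":0},{"jaw":0,"dx":0,"dy":0,"dz":0.02,"yaw":0},{"jaw":0,"dx":0,"dy":0,"dz":0,"yaw":0},{"jaw":0,"dx":0,"dy":0,"dz":0,"yaw":0},{"jaw":0,"dx":0,"dy":0,"dz":0,"yaw":0}]}}

```text
t: 3.62
tool_pos: [0.5541, -0.1713, 0.0412]
orientation: [0.114, 3.136, -0.002]
force: [-0.2, 0.1, -0.3]
opening: 0.0005
gripper_force: 0.0
```

>>> {"method": "carry_out", "body": {"moves": [{"jaw":0,"dx":0,"dy":0,"dz":0.003,"yaw":0},{"jaw":0,"dx":0,"dy":0,"dz":0.001,"yaw":0},{"jaw":0,"dx":0,"dy":0,"dz":0,"yaw":0}]}}

```text
t: 4.0
tool_pos: [0.5522, -0.1705, 0.0345]
orientation: [-0.114, -3.139, -0.0]
force: [0.1, -0.2, -0.5]
opening: 0.0005
gripper_force: 0.0
```

>>> {"method": "carry_out", "body": {"moves": [{"jaw":0,"dx":0,"dy":0,"dz":0.001,"yaw":0},{"jaw":0,"dx":0,"dy":0,"dz":0,"yaw":0}]}}

```text
t: 4.25
tool_pos: [0.5523, -0.1705, 0.0335]
orientation: [-0.114, -3.139, -0.0]
force: [-0.4, -0.2, -0.5]
opening: 0.0004
gripper_force: 0.0
```

>>> {"method": "carry_out", "body": {"moves": [{"jaw":0,"dx":0,"dy":0,"dz":0.001,"yaw":0},{"jaw":0,"dx":0,"dy":0,"dz":0,"yaw":0}]}}

```text
t: 4.5
tool_pos: [0.5523, -0.1705, 0.0325]
orientation: [-0.114, -3.139, -0.0]
force: [0.4, -0.0, -0.7]
opening: 0.0005
gripper_force: 0.0
```

>>> {"method": "carry_out", "body": {"moves": [{"jaw":0,"dx":0,"dy":0,"dz":0.0005,"yaw":0},{"jaw":0,"dx":0,"dy":0,"dz":0,"yaw":0}]}}

```text
t: 4.75
tool_pos: [0.5524, -0.1705, 0.0321]
orientation: [-0.114, -3.139, 0.0]
force: [-0.0, -0.9, 0.2]
opening: 0.0007
gripper_force: 0.0
```

>>> {"method": "carry_out", "body": {"moves": [{"jaw":0,"dx":0,"dy":0,"dz":0.0005,"yaw":0},{"jaw":0,"dx":0,"dy":0,"dz":0,"yaw":0}]}}

```text
t: 5.0
tool_pos: [0.5524, -0.1705, 0.0316]
orientation: [-0.114, -3.139, -0.0]
force: [0.1, -0.5, 0.4]
opening: 0.0002
gripper_force: 0.0
```

>>> {"method": "carry_out", "body": {"moves": [{"jaw":0,"dx":0,"dy":0,"dz":0.0005,"yaw":0},{"jaw":0,"dx":0,"dy":0,"dz":0,"yaw":0}]}}

```text
t: 5.25
tool_pos: [0.5524, -0.1706, 0.0313]
orientation: [0.114, 3.139, -0.0]
force: [-1.0, 0.9, 1.9]
opening: 0.0007
gripper_force: 1.0
```

>>> {"method": "carry_out", "body": {"moves": [{"jaw":0,"dx":0,"dy":0,"dz":0.0005,"yaw":0},{"jaw":0,"dx":0,"dy":0,"dz":0,"yaw":0}]}}

```text
t: 5.5
tool_pos: [0.5526, -0.1706, 0.0312]
orientation: [0.114, 3.139, -0.0]
force: [-1.8, 1.4, 5.4]
opening: 0.0006
gripper_force: 2.5
```

>>> {"method": "carry_out", "body": {"moves": [{"jaw":0,"dx":0,"dy":0,"dz":0.0003,"yaw":0},{"jaw":0,"dx":0.001,"dy":0,"dz":0,"yaw":0},{"jaw":0,"dx":0.002,"dy":0,"dz":0,"yaw":0},{"jaw":0,"dx":0.002,"dy":0,"dz":0,"yaw":0}]}}

```text
t: 6.0
tool_pos: [0.5483, -0.1705, 0.0311]
orientation: [0.114, 3.137, -0.001]
force: [1.5, -0.1, 5.6]
opening: 0.0006
gripper_force: 2.8
```

>>> {"method": "carry_out", "body": {"moves": [{"jaw":0,"dx":0.002,"dy":0,"dz":0,"yaw":0},{"jaw":0,"dx":0.002,"dy":0,"dz":0,"yaw":0}]}}

```text
t: 6.25
tool_pos: [0.5442, -0.1702, 0.0311]
orientation: [0.114, 3.137, -0.001]
force: [1.7, 0.6, 5.2]
opening: 0.0002
gripper_force: 2.7
```

```bash
cat >> h.py <<'E'
def front(f,z=.0313,save=True):
    s=read_state(); m=camera_model('wrist'); im=snap('wrist',f).astype(int)[:,:,::-1]
    t=s['tool_pos']; R,_=cv2.Rodrigues(s['orientation'])
    o={}
    for c in(305,318,331):
        b=(im[:,c,2]<120)&(im[:,c,2]>im[:,c,0]*2)&(im[:,c,1]<55)&(im[:,c,2]>35)
        r=np.where(b[:400])[0]
        if len(r): o[c]=(r[0],r[-1],(on('wrist',(c,r[0]),z,m)).round(4))
    return s,t,R,o
E
python3 - <<'E'
from h import *
s,t,R,o=front('w3.png'); print(t,s['force'].round(1)); print(o)
m=load('w2'); print(on('wrist',(318,169),.0313,m))
E
```

```text
[ 0.54424546 -0.17022503  0.03114991] [1.7 0.6 5.2]
{305: (np.int64(137), np.int64(267), array([ 0.4747, -0.1708,  0.0313])), 318: (np.int64(137), np.int64(316), array([ 0.4751, -0.1651,  0.0313])), 331: (np.int64(137), np.int64(266), array([ 0.4755, -0.1594,  0.0313]))}
[ 0.4836742 -0.1648299  0.0313   ]
```

It's dragging: the front edge moved about 8 mm for a 9 mm command. I'll carry on.

>>> {"method": "carry_out", "body": {"moves": [{"jaw":0,"dx":0.002,"dy":0,"dz":0,"yaw":0},{"jaw":0,"dx":0.002,"dy":0,"dz":0,"yaw":0},{"jaw":0,"dx":0.002,"dy":0,"dz":0,"yaw":0},{"jaw":0,"dx":0.002,"dy":0,"dz":0,"yaw":0},{"jaw":0,"dx":0.002,"dy":0,"dz":0,"yaw":0}]}}

```text
t: 6.92
tool_pos: [0.5343, -0.1695, 0.0312]
orientation: [0.114, 3.137, -0.001]
force: [2.5, -0.2, 6.7]
opening: 0.0005
gripper_force: 2.7
```

>>> {"method": "carry_out", "body": {"moves": [{"jaw":0,"dx":0.002,"dy":0,"dz":0,"yaw":0},{"jaw":0,"dx":0.002,"dy":0,"dz":0,"yaw":0},{"jaw":0,"dx":0.002,"dy":0,"dz":0,"yaw":0},{"jaw":0,"dx":0.002,"dy":0,"dz":0,"yaw":0},{"jaw":0,"dx":0.002,"dy":0,"dz":0,"yaw":0}]}}

```text
t: 7.55
tool_pos: [0.5243, -0.1688, 0.0311]
orientation: [0.114, 3.137, -0.001]
force: [2.5, -0.8, 4.4]
opening: 0.0004
gripper_force: 2.7
```

```bash
python3 - <<'E'
from h import *
s,t,R,o=front('w4.png'); print(t,s['force'].round(1)); print(o)
E
```

```text
[ 0.52430053 -0.16879595  0.03114939] [ 2.5 -0.8  4.4]
{305: (np.int64(137), np.int64(267), array([ 0.4547, -0.1694,  0.0313])), 318: (np.int64(137), np.int64(316), array([ 0.4552, -0.1636,  0.0313])), 331: (np.int64(137), np.int64(267), array([ 0.4556, -0.1579,  0.0313]))}
```

>>> {"method": "carry_out", "body": {"moves": [{"jaw":0,"dx":0.002,"dy":0,"dz":0,"yaw":0},{"jaw":0,"dx":0.002,"dy":0,"dz":0,"yaw":0},{"jaw":0,"dx":0.002,"dy":0,"dz":0,"yaw":0},{"jaw":0,"dx":0.002,"dy":0,"dz":0,"yaw":0},{"jaw":0,"dx":0.002,"dy":0,"dz":0,"yaw":0},{"jaw":0,"dx":0.001,"dy":0,"dz":0,"yaw":0},{"jaw":0,"dx":0,"dy":0,"dz":0,"yaw":0}]}}

```text
t: 8.48
tool_pos: [0.5132, -0.168, 0.0311]
orientation: [0.114, 3.138, -0.001]
force: [2.3, -1.0, 5.7]
opening: 0.0007
gripper_force: 2.9
```

```bash
python3 - <<'E'
from h import *
s,t,R,o=front('w5.png'); print(t,s['force'].round(1)); print(o)
E
```

```text
[ 0.51322441 -0.16798504  0.03111142] [ 2.3 -1.   5.7]
{305: (np.int64(137), np.int64(267), array([ 0.4437, -0.1685,  0.0313])), 318: (np.int64(137), np.int64(316), array([ 0.4441, -0.1628,  0.0313])), 331: (np.int64(137), np.int64(267), array([ 0.4445, -0.1571,  0.0313]))}
```

>>> {"method": "carry_out", "body": {"moves": [{"jaw":0,"dx":0,"dy":0,"dz":-0.002,"yaw":0},{"jaw":0,"dx":0,"dy":0,"dz":-0.02,"yaw":0},{"jaw":0.093,"dx":0.02,"dy":0,"dz":-0.04,"yaw":0},{"jaw":0.093,"dx":0.031,"dy":0,"dz":0,"yaw":0},{"jaw":0.093,"dx":0,"dy":0,"dz":0,"yaw":0},{"jaw":0.093,"dx":0,"dy":0,"dz":0,"yaw":0},{"jaw":0.093,"dx":0,"dy":0,"dz":0,"yaw":0}]}}

```text
t: 9.4
tool_pos: [0.4619, -0.1638, 0.0919]
orientation: [-0.114, -3.139, -0.0]
force: [0.2, -0.1, -1.2]
opening: 0.0461
gripper_force: 0.0
```

```bash
python3 - <<'E'
from h import *
s=read_state(); t=s['tool_pos'];R,_=cv2.Rodrigues(s['orientation']);m=camera_model('wrist')
im=snap('wrist','w6.png').astype(int)[:,:,::-1]
print(t,s['opening'])
b=((im[:,:,2]<120)&(im[:,:,2]>im[:,:,0]*2)&(im[:,:,1]<55)&(im[:,:,2]>35)).astype(np.uint8)[:,150:500]
n,l,st,_=cv2.connectedComponentsWithStats(b); k=1+st[1:,4].argmax(); l=l==k; print(st[k])
for r in range(st[k][1]+3,st[k][1]+st[k][3],8):
    x=np.where(l[r])[0]+150; A,B=[R.T@(on('wrist',(c,r),.0313,m)-t) for c in(x[0],x[-1])]; print(r,x[0],x[-1],A[:2].round(4),B[:2].round(4))
E
```

```text
[ 0.46189575 -0.16384273  0.09192137] 0.04614247472350784
[ 120  221   94   98 8907]
224 270 362 [ 0.0173 -0.0301] [0.0173 0.0275]
232 271 362 [ 0.0121 -0.0296] [0.0122 0.0276]
240 271 362 [ 0.0069 -0.0298] [0.007  0.0278]
248 271 362 [ 0.0017 -0.03  ] [0.0017 0.0279]
256 271 362 [-0.0036 -0.0301] [-0.0036  0.0281]
264 271 362 [-0.009  -0.0303] [-0.009   0.0282]
272 270 362 [-0.0145 -0.0312] [-0.0144  0.0284]
280 271 363 [-0.02   -0.0308] [-0.02    0.0293]
288 271 362 [-0.0257 -0.031 ] [-0.0256  0.0288]
296 272 362 [-0.0314 -0.0306] [-0.0313  0.0291]
304 273 361 [-0.0372 -0.0301] [-0.0371  0.0286]
312 274 361 [-0.0432 -0.0297] [-0.0431  0.0289]
```

View pics/w6.png

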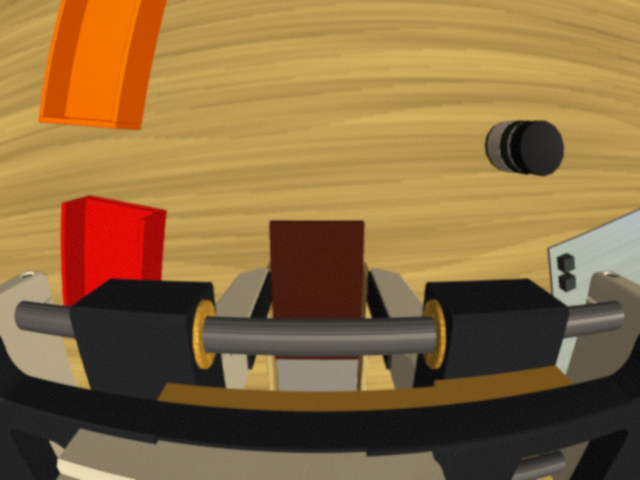

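The wrist view shows the brown panel slid out, with its front at row 221 and columns 271–362. The grey panel is still in place behind it, at rows 360–390. Next I descend with the fingers open and grip the long edges.

>>> {"method": "carry_out", "body": {"moves": [{"jaw":0.093,"dx":0,"dy":-0.001,"dz":0,"yaw":0},{"jaw":0.093,"dx":0,"dy":0,"dz":0,"yaw":0},{"jaw":0.093,"dx":0,"dy":0,"dz":0.025,"yaw":0},{"jaw":0.093,"dx":0,"dy":0,"dz":0.025,"yaw":0},{"jaw":0.093,"dx":0,"dy":0,"dz":0.02,"yaw":0},{"jaw":0.093,"dx":0,"dy":0,"dz":0.012,"yaw":0},{"jaw":0.093,"dx":0,"dy":0,"dz":0,"yaw":0}]}}

```text
t: 10.32
tool_pos: [0.4609, -0.1646, 0.0096]
orientation: [-0.114, -3.138, -0.001]
force: [-0.9, -0.2, -0.5]
opening: 0.093
gripper_force: 0.0
```

>>> {"method": "carry_out", "body": {"grip_force": 8, "moves": [{"jaw":0.07,"dx":0,"dy":0,"dz":0,"yaw":0},{"jaw":0.066,"dx":0,"dy":0,"dz":0,"yaw":0},{"jaw":0.05,"dx":0,"dy":0,"dz":0,"yaw":0},{"jaw":0.05,"dx":0,"dy":0,"dz":0,"yaw":0},{"jaw":0.05,"dx":0,"dy":0,"dz":0,"yaw":0}]}}

```text
t: 10.95
tool_pos: [0.4618, -0.165, 0.0106]
orientation: [0.114, 3.139, -0.0]
force: [0.1, -0.3, 1.9]
opening: 0.0599
gripper_force: 8.0
```

>>> {"method": "carry_out", "body": {"grip_force": 20, "moves": [{"jaw":0.05,"dx":0,"dy":0,"dz":0,"yaw":0},{"jaw":0.05,"dx":0,"dy":0,"dz":0,"yaw":0},{"jaw":0.05,"dx":0.003,"dy":0,"dz":-0.0005,"yaw":0},{"jaw":0.05,"dx":0.005,"dy":0,"dz":-0.0003,"yaw":0},{"jaw":0.05,"dx":0.007,"dy":0,"dz":0,"yaw":0},{"jaw":0.05,"dx":0.008,"dy":0,"dz":0,"yaw":0}]}}

```text
t: 11.7
tool_pos: [0.4378, -0.1631, 0.0109]
orientation: [-0.114, -3.139, -0.0]
force: [-0.2, 0.3, -1.1]
opening: 0.06
gripper_force: 20.0
```

>>> {"method": "carry_out", "body": {"moves": [{"jaw":0.05,"dx":0.008,"dy":0,"dz":0,"yaw":0},{"jaw":0.05,"dx":0.008,"dy":0,"dz":0,"yaw":0},{"jaw":0.05,"dx":0.008,"dy":0,"dz":0,"yaw":0},{"jaw":0.05,"dx":0.008,"dy":0,"dz":0,"yaw":0},{"jaw":0.05,"dx":0.008,"dy":0,"dz":0,"yaw":0},{"jaw":0.05,"dx":0.008,"dy":0,"dz":0,"yaw":0},{"jaw":0.05,"dx":0.006,"dy":0,"dz":0,"yaw":0},{"jaw":0.05,"dx":0.003,"dy":0,"dz":0,"yaw":0}]}}

```text
t: 12.7
tool_pos: [0.3814, -0.1591, 0.0111]
orientation: [0.114, 3.139, -0.0]
force: [0.7, 0.3, -0.9]
opening: 0.0599
gripper_force: 20.0
```

```bash
python3 - <<'E'
from h import *
s=read_state(); print(s['tool_pos'].round(4),s['force'].round(1),s['opening'],s['q'].round(2))
a=snap('side','d1.png'); snap('scene','s1.png')
m=cv2.imread('pics/d1.png')[250:350,240:390]; n=cv2.imread('pics/s1.png')[150:240,265:400]
cv2.imwrite('pics/c1.png',np.hstack([cv2.resize(m,(400,300)),cv2.resize(n,(400,300))]))
E
```

```text
[ 0.3814 -0.1591  0.0111] [ 0.7  0.3 -0.9] 0.05986903424470292 [-0.52 -0.17  2.19  0.    1.13 -2.02]
```

View pics/c1.png

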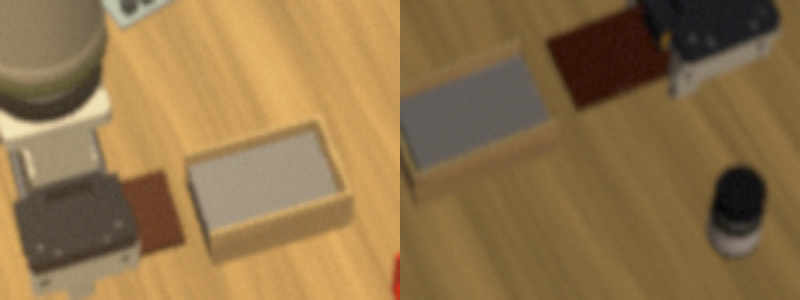

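The crops show the brown panel fully out and level, about 15 mm clear of the mouth, with the grey panel undisturbed in the tray. But my grip is too deep: the fingertips reach about 15 mm below the panel, so I couldn't lay it on the 4 mm base. I'll set it back on the stack at the 40 mm position and regrip near the tips.

>>> {"method": "carry_out", "body": {"moves": [{"jaw":0.05,"dx":-0.004,"dy":0,"dz":-0.001,"yaw":0},{"jaw":0.05,"dx":-0.012,"dy":0,"dz":0,"yaw":0},{"jaw":0.05,"dx":-0.014,"dy":0,"dz":0,"yaw":0},{"jaw":0.05,"dx":-0.014,"dy":0,"dz":0,"yaw":0},{"jaw":0.05,"dx":-0.014,"dy":0,"dz":0,"yaw":0},{"jaw":0.05,"dx":-0.014,"dy":0,"dz":0,"yaw":0},{"jaw":0.05,"dx":-0.01,"dy":0,"dz":0,"yaw":0},{"jaw":0.05,"dx":0,"dy":0,"dz":0,"yaw":0}]}}

```text
t: 13.8
tool_pos: [0.4642, -0.1651, 0.0122]
orientation: [0.114, 3.139, -0.0]
force: [-0.3, -0.1, -1.4]
opening: 0.0596
gripper_force: 20.0
```

>>> {"method": "carry_out", "body": {"moves": [{"jaw":0.05,"dx":0,"dy":0,"dz":0.001,"yaw":0},{"jaw":0.05,"dx":0,"dy":0,"dz":0.0005,"yaw":0},{"jaw":0.05,"dx":0,"dy":0,"dz":0,"yaw":0}]}}

```text
t: 14.18
tool_pos: [0.4633, -0.1651, 0.0107]
orientation: [0.115, 3.139, -0.0]
force: [-0.2, 0.4, -0.1]
opening: 0.0596
gripper_force: 20.0
```

>>> {"method": "carry_out", "body": {"grip_force": 8, "moves": [{"jaw":0.066,"dx":0,"dy":0,"dz":0.0002,"yaw":0},{"jaw":0.07,"dx":0,"dy":0,"dz":0,"yaw":0},{"jaw":0.07,"dx":0,"dy":0,"dz":-0.01,"yaw":0},{"jaw":0.07,"dx":0,"dy":0,"dz":-0.0052,"yaw":0},{"jaw":0.07,"dx":0,"dy":0,"dz":0,"yaw":0},{"jaw":0.05,"dx":0,"dy":0,"dz":0,"yaw":0},{"jaw":0.05,"dx":0,"dy":0,"dz":0,"yaw":0},{"jaw":0.05,"dx":0,"dy":0,"dz":0,"yaw":0}]}}

```text
t: 15.18
tool_pos: [0.4634, -0.165, 0.0255]
orientation: [-0.114, -3.139, -0.0]
force: [0.8, -0.5, -0.4]
opening: 0.0599
gripper_force: 8.0
```

>>> {"method": "carry_out", "body": {"grip_force": 25, "moves": [{"jaw":0.05,"dx":0,"dy":0,"dz":0,"yaw":0},{"jaw":0.05,"dx":0,"dy":0,"dz":0,"yaw":0},{"jaw":0.05,"dx":0.003,"dy":0,"dz":-0.0005,"yaw":0},{"jaw":0.05,"dx":0.005,"dy":0,"dz":-0.0003,"yaw":0},{"jaw":0.05,"dx":0.007,"dy":0,"dz":0,"yaw":0},{"jaw":0.05,"dx":0.01,"dy":0,"dz":0,"yaw":0},{"jaw":0.05,"dx":0.01,"dy":0,"dz":0,"yaw":0}]}}

```text
t: 16.05
tool_pos: [0.4277, -0.1624, 0.0263]
orientation: [-0.114, -3.139, -0.0]
force: [-0.4, -0.3, -0.1]
opening: 0.0591
gripper_force: 25.0
```

>>> {"method": "carry_out", "body": {"moves": [{"jaw":0.05,"dx":0.01,"dy":0,"dz":0,"yaw":0},{"jaw":0.05,"dx":0.01,"dy":0,"dz":0,"yaw":0},{"jaw":0.05,"dx":0.01,"dy":0,"dz":0,"yaw":0},{"jaw":0.05,"dx":0.01,"dy":0,"dz":0,"yaw":0},{"jaw":0.05,"dx":0.006,"dy":0,"dz":0,"yaw":0},{"jaw":0.05,"dx":0.003,"dy":0,"dz":-0.005,"yaw":0},{"jaw":0.05,"dx":0,"dy":0,"dz":-0.02,"yaw":0},{"jaw":0.05,"dx":0,"dy":0,"dz":-0.04,"yaw":0}]}}

```text
t: 17.05
tool_pos: [0.3785, -0.1582, 0.091]
orientation: [-0.114, -3.137, -0.003]
force: [-0.1, -0.0, -1.2]
opening: 0.0597
gripper_force: 25.0
```

>>> {"method": "carry_out", "body": {"moves": [{"jaw":0.05,"dx":0,"dy":0,"dz":-0.05,"yaw":0},{"jaw":0.05,"dx":0,"dy":0,"dz":-0.03,"yaw":0},{"jaw":0.05,"dx":0,"dy":0.03,"dz":0,"yaw":0},{"jaw":0.05,"dx":0,"dy":0.04,"dz":0,"yaw":0},{"jaw":0.05,"dx":0,"dy":0.04,"dz":0,"yaw":0},{"jaw":0.05,"dx":0,"dy":0.04,"dz":0,"yaw":-0.15},{"jaw":0.05,"dx":0,"dy":0,"dz":0,"yaw":-0.16},{"jaw":0.05,"dx":0,"dy":0,"dz":0,"yaw":0}]}}

```text
t: 18.05
tool_pos: [0.3908, -0.0089, 0.1718]
orientation: [-0.372, 3.119, -0.0]
force: [0.2, -0.6, -1.3]
opening: 0.0596
gripper_force: 25.0
```

```bash
python3 - <<'E'
from h import *
s=read_state(); R,_=cv2.Rodrigues(s['orientation']); print(s['t'],s['tool_pos'].round(4),s['force'].round(1),s['opening'],s['q'].round(2),R[:2,:2].round(4))
snap('wrist','w7.png')
E
```

```text
18.05 [ 0.3908 -0.0089  0.1718] [ 0.2 -0.6 -1.3] 0.05964319774185955 [-0.15 -0.45  2.09 -0.    1.5  -1.96] [[-0.9719 -0.2354]
 [-0.2354  0.9719]]
```

View pics/w7.png

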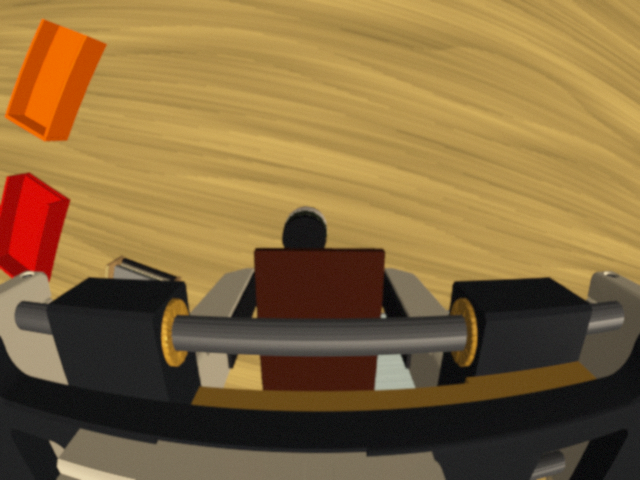

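The wrist view shows the panel level in the grip, front edge at row 249, with the jig partly hidden behind it and the jar below at (305,230). Next, carry it over the jig, leaving gaps of about 10 mm to the far wall and 30 mm to the left wall.

>>> {"method": "carry_out", "body": {"moves": [{"jaw":0.05,"dx":-0.02,"dy":0.014,"dz":0,"yaw":0},{"jaw":0.05,"dx":-0.036,"dy":0.026,"dz":0,"yaw":0},{"jaw":0.05,"dx":-0.036,"dy":0.026,"dz":0,"yaw":0},{"jaw":0.05,"dx":-0.036,"dy":0.026,"dz":0.02,"yaw":0},{"jaw":0.05,"dx":-0.036,"dy":0.026,"dz":0.03,"yaw":0},{"jaw":0.05,"dx":-0.0187,"dy":0.0129,"dz":0.04,"yaw":0},{"jaw":0.05,"dx":0,"dy":0,"dz":0.03,"yaw":0},{"jaw":0.05,"dx":0,"dy":0,"dz":0,"yaw":0}]}}

```text
t: 19.1
tool_pos: [0.5351, 0.1598, 0.0483]
orientation: [0.365, -3.114, 0.001]
force: [-0.4, -0.5, 0.4]
opening: 0.0598
gripper_force: 25.0
```

```bash
python3 - <<'E'
from h import *
s=read_state(); R,_=cv2.Rodrigues(s['orientation']); t=s['tool_pos']; print(s['t'],t.round(4),s['force'].round(1),R[:2,:2].round(4))
for n,f in(('side','d2.png'),('scene','s2.png')):
    snap(n,f)
    im=cv2.imread('pics/'+f).astype(int); y0,y1,x0,x1=(150,270,230,370) if n=='side' else (230,390,270,430)
    sub=im[y0:y1,x0:x1]; lim=60 if n=='scene' else 130
    b=((sub[:,:,2]<lim)&(sub[:,:,2]>sub[:,:,0]*1.6)).astype(np.uint8); b=cv2.morphologyEx(b,cv2.MORPH_OPEN,np.ones((3,3)))
    c=max(cv2.findContours(b,0,1)[0],key=cv2.contourArea)[:,0]+[x0,y0]
    P=np.array([R.T@(on(n,p,t[2]+.006)-t) for p in c]); print(n,cv2.contourArea(c),'tool x',P[:,0].min(),P[:,0].max(),'y',P[:,1].min(),P[:,1].max())
E
```

```text
19.1 [0.5351 0.1598 0.0483] [-0.4 -0.5  0.4] [[-0.9728 -0.2314]
 [-0.2314  0.9729]]
side 171.5 tool x -0.024343107597528713 0.02059876718214955 y -0.028371179158064645 0.04249062957055679
scene 1282.0 tool x -0.08152911080070614 -0.0008773962171838772 y -0.02869291869657383 0.029776851463386145
```

>>> {"method": "carry_out", "body": {"moves": [{"jaw":0.05,"dx":0,"dy":0,"dz":0.015,"yaw":0},{"jaw":0.05,"dx":0,"dy":0,"dz":0.01,"yaw":0},{"jaw":0.05,"dx":0,"dy":0,"dz":0.008,"yaw":0},{"jaw":0.05,"dx":0,"dy":0,"dz":0.004,"yaw":0},{"jaw":0.05,"dx":0,"dy":0,"dz":0,"yaw":0}]}}

```text
t: 19.82
tool_pos: [0.5372, 0.1608, 0.0141]
orientation: [0.372, -3.119, 0.0]
force: [-0.4, 0.2, -0.5]
opening: 0.0596
gripper_force: 25.0
```

>>> {"method": "carry_out", "body": {"moves": [{"jaw":0.05,"dx":0,"dy":0,"dz":0.003,"yaw":0},{"jaw":0.05,"dx":0,"dy":0,"dz":0.0015,"yaw":0},{"jaw":0.05,"dx":0,"dy":0,"dz":0.0005,"yaw":0},{"jaw":0.05,"dx":0,"dy":0,"dz":0,"yaw":0}]}}

```text
t: 20.32
tool_pos: [0.5375, 0.1608, 0.0095]
orientation: [-0.372, 3.119, 0.0]
force: [-0.1, -0.9, -0.1]
opening: 0.0593
gripper_force: 25.0
```

>>> {"method": "carry_out", "body": {"moves": [{"jaw":0.05,"dx":0,"dy":0,"dz":0.002,"yaw":0},{"jaw":0.05,"dx":0,"dy":0,"dz":0.001,"yaw":0},{"jaw":0.05,"dx":0,"dy":0,"dz":0.0005,"yaw":0},{"jaw":0.05,"dx":0,"dy":0,"dz":0,"yaw":0}]}}

```text
t: 20.82
tool_pos: [0.5375, 0.1608, 0.0059]
orientation: [0.372, -3.119, 0.0]
force: [1.0, 0.5, -1.0]
opening: 0.0594
gripper_force: 25.0
```

>>> {"method": "carry_out", "body": {"moves": [{"jaw":0.05,"dx":0,"dy":0,"dz":0.0006,"yaw":0},{"jaw":0.05,"dx":0,"dy":0,"dz":0,"yaw":0}]}}

```text
t: 21.08
tool_pos: [0.5375, 0.1609, 0.0053]
orientation: [0.372, -3.119, -0.0]
force: [-0.2, 0.6, -1.2]
opening: 0.0594
gripper_force: 25.0
```

>>> {"method": "carry_out", "body": {"moves": [{"jaw":0.05,"dx":0,"dy":0,"dz":0.0005,"yaw":0},{"jaw":0.05,"dx":0,"dy":0,"dz":0,"yaw":0}]}}

```text
t: 21.32
tool_pos: [0.5375, 0.1608, 0.0048]
orientation: [0.372, -3.119, 0.0]
force: [-0.4, 0.4, -1.5]
opening: 0.0599
gripper_force: 25.0
```

>>> {"method": "carry_out", "body": {"moves": [{"jaw":0.05,"dx":0,"dy":0,"dz":0.0005,"yaw":0},{"jaw":0.05,"dx":0,"dy":0,"dz":0,"yaw":0}]}}

```text
t: 21.58
tool_pos: [0.5376, 0.1608, 0.0044]
orientation: [-0.372, 3.119, 0.0]
force: [-0.5, 0.4, -0.6]
opening: 0.0592
gripper_force: 25.0
```

>>> {"method": "carry_out", "body": {"moves": [{"jaw":0.05,"dx":0,"dy":0,"dz":0.0003,"yaw":0},{"jaw":0.05,"dx":0,"dy":0,"dz":0,"yaw":0}]}}

```text
t: 21.82
tool_pos: [0.5377, 0.1609, 0.0044]
orientation: [-0.372, 3.119, 0.0]
force: [-1.2, 0.8, 4.6]
opening: 0.0594
gripper_force: 25.0
```

>>> {"method": "carry_out", "body": {"grip_force": 8, "moves": [{"jaw":0.068,"dx":0,"dy":0,"dz":-0.0005,"yaw":0},{"jaw":0.07,"dx":0,"dy":0,"dz":0,"yaw":0},{"jaw":0.07,"dx":0,"dy":0,"dz":-0.015,"yaw":0},{"jaw":0,"dx":0,"dy":0,"dz":-0.02,"yaw":0},{"jaw":0,"dx":-0.015,"dy":-0.028,"dz":0,"yaw":0},{"jaw":0,"dx":-0.016,"dy":-0.03,"dz":0,"yaw":0},{"jaw":0,"dx":0,"dy":0,"dz":0,"yaw":0},{"jaw":0,"dx":0,"dy":0,"dz":0,"yaw":0}]}}

```text
t: 22.82
tool_pos: [0.5814, 0.112, 0.0405]
orientation: [-0.371, 3.119, 0.0]
force: [-1.3, -0.2, -0.9]
opening: 0.0243
gripper_force: 0.0
```

```bash
cat >> h.py <<'E'
def panel(n,f,z=.0104):
    "panel outline in jig-like axes (13.6 deg) from a view"
    snap(n,f); im=cv2.imread('pics/'+f).astype(int); y0,y1,x0,x1=(170,270,235,365) if n=='side' else (230,390,270,430)
    sub=im[y0:y1,x0:x1]; lim=60 if n=='scene' else 130
    b=((sub[:,:,2]<lim)&(sub[:,:,2]>sub[:,:,0]*1.6)).astype(np.uint8); b=cv2.morphologyEx(b,cv2.MORPH_OPEN,np.ones((3,3)))
    c=max(cv2.findContours(b,0,1)[0],key=cv2.contourArea)[:,0]+[x0,y0]
    P=np.array([on(n,p,z)[:2] for p in c]).astype(np.float32)*1000
    return cv2.minAreaRect(P), cv2.boundingRect(c)
E
python3 - <<'E'
from h import *
s=read_state(); print(s['t'],s['tool_pos'].round(4),s['opening'],s['force'].round(1))
for n,f in(('side','d3.png'),('scene','s3.png')): print(n,panel(n,f))
E
```

```text
22.825 [0.5814 0.112  0.0405] 0.024258399503365072 [-1.3 -0.2 -0.9]
side (((553.6748657226562, 163.94931030273438), (72.64869689941406, 58.24423599243164), 12.603443145751953), (278, 200, 34, 23))
scene (((568.1910400390625, 170.8514404296875), (96.2850341796875, 55.32529067993164), 13.21889877319336), (324, 318, 56, 39))
```

>>> {"method": "carry_out", "body": {"moves": [{"jaw":0,"dx":0,"dy":0,"dz":0.015,"yaw":0},{"jaw":0,"dx":0,"dy":0,"dz":0.012,"yaw":0},{"jaw":0,"dx":0,"dy":0,"dz":0.0065,"yaw":0},{"jaw":0,"dx":0,"dy":0,"dz":0,"yaw":0},{"jaw":0,"dx":0,"dy":0,"dz":0,"yaw":0}]}}

```text
t: 23.55
tool_pos: [0.5812, 0.1118, 0.0057]
orientation: [0.372, -3.119, -0.0]
force: [-0.1, -0.1, 0.1]
opening: 0.0003
gripper_force: 0.0
```

>>> {"method": "carry_out", "body": {"moves": [{"jaw":0,"dx":0,"dy":0.003,"dz":0,"yaw":0},{"jaw":0,"dx":0,"dy":0.003,"dz":0,"yaw":0},{"jaw":0,"dx":0,"dy":0.003,"dz":0,"yaw":0},{"jaw":0,"dx":0,"dy":0.003,"dz":0,"yaw":0},{"jaw":0,"dx":0,"dy":0.003,"dz":0,"yaw":0},{"jaw":0,"dx":0,"dy":0.003,"dz":0,"yaw":0}]}}

```text
t: 24.3
tool_pos: [0.577, 0.1295, 0.006]
orientation: [-0.372, 3.12, -0.0]
force: [0.3, -0.2, -0.1]
opening: 0.0005
gripper_force: 0.0
```

>>> {"method": "carry_out", "body": {"moves": [{"jaw":0,"dx":0,"dy":0.003,"dz":0,"yaw":0},{"jaw":0,"dx":0,"dy":0.003,"dz":0,"yaw":0},{"jaw":0,"dx":0,"dy":0.003,"dz":0,"yaw":0},{"jaw":0,"dx":0,"dy":0.003,"dz":0,"yaw":0},{"jaw":0,"dx":0,"dy":0.001,"dz":0,"yaw":0}]}}

```text
t: 24.92
tool_pos: [0.574, 0.1421, 0.0061]
orientation: [-0.372, 3.119, 0.0]
force: [1.0, -0.1, 0.6]
opening: 0.0005
gripper_force: 0.2
```

```bash
python3 - <<'E'
from h import *
s=read_state(); print(s['t'],s['tool_pos'].round(4),s['opening'],s['force'].round(1))
for n,f in(('side','d4.png'),('scene','s4.png')): print(n,panel(n,f))
E
```

```text
24.925 [0.574  0.1421 0.0061] 0.00048223481019696746 [ 1.  -0.1  0.6]
side (((547.9616088867188, 175.9423828125), (67.60972595214844, 58.21876525878906), 13.46190071105957), (276, 197, 23, 23))
scene (((589.7484130859375, 188.93994140625), (45.89103698730469, 55.41659164428711), 13.730831146240234), (329, 328, 33, 34))
```

>>> {"method": "carry_out", "body": {"moves": [{"jaw":0,"dx":0,"dy":0.002,"dz":0,"yaw":0},{"jaw":0,"dx":0,"dy":0.002,"dz":0,"yaw":0},{"jaw":0,"dx":0,"dy":0.002,"dz":0,"yaw":0},{"jaw":0,"dx":0,"dy":0.002,"dz":0,"yaw":0},{"jaw":0,"dx":0,"dy":0.001,"dz":0,"yaw":0}]}}

```text
t: 25.65
tool_pos: [0.5718, 0.1508, 0.006]
orientation: [-0.372, 3.119, -0.0]
force: [0.8, 0.2, 0.6]
opening: 0.0003
gripper_force: 0.2
```

>>> {"method": "carry_out", "body": {"moves": [{"jaw":0,"dx":0,"dy":0.001,"dz":0,"yaw":0},{"jaw":0,"dx":0,"dy":0.001,"dz":0,"yaw":0},{"jaw":0,"dx":0,"dy":0.001,"dz":0,"yaw":0}]}}

```text
t: 26.02
tool_pos: [0.5711, 0.1536, 0.006]
orientation: [0.372, -3.119, 0.0]
force: [-0.5, -0.5, -0.0]
opening: 0.0004
gripper_force: 0.2
```

>>> {"method": "carry_out", "body": {"moves": [{"jaw":0,"dx":0,"dy":0.001,"dz":0,"yaw":0},{"jaw":0,"dx":0,"dy":0.001,"dz":0,"yaw":0}]}}

```text
t: 26.28
tool_pos: [0.5707, 0.1555, 0.006]
orientation: [0.372, -3.119, -0.0]
force: [-0.3, -0.1, -0.3]
opening: 0.0005
gripper_force: 0.2
```

>>> {"method": "carry_out", "body": {"moves": [{"jaw":0,"dx":0,"dy":0.001,"dz":0,"yaw":0},{"jaw":0,"dx":0,"dy":0.0005,"dz":0,"yaw":0}]}}

```text
t: 26.52
tool_pos: [0.5703, 0.157, 0.006]
orientation: [0.372, -3.119, 0.0]
force: [0.5, -0.8, 0.4]
opening: 0.0006
gripper_force: 0.2
```

>>> {"method": "carry_out", "body": {"moves": [{"jaw":0,"dx":0,"dy":0.0007,"dz":0,"yaw":0},{"jaw":0,"dx":0,"dy":0.0007,"dz":0,"yaw":0}]}}

```text
t: 26.78
tool_pos: [0.57, 0.1583, 0.006]
orientation: [0.372, -3.12, 0.0]
force: [0.0, -0.5, -0.5]
opening: 0.0003
gripper_force: 0.2
```

>>> {"method": "carry_out", "body": {"moves": [{"jaw":0,"dx":0,"dy":0.0007,"dz":0,"yaw":0},{"jaw":0,"dx":0,"dy":0.0007,"dz":0,"yaw":0}]}}

```text
t: 27.02
tool_pos: [0.5698, 0.1594, 0.0061]
orientation: [-0.372, 3.119, -0.001]
force: [1.2, -2.8, 0.9]
opening: 0.0005
gripper_force: 1.5
```

>>> {"method": "carry_out", "body": {"moves": [{"jaw":0,"dx":0,"dy":0.0007,"dz":0,"yaw":0},{"jaw":0,"dx":0,"dy":0.0007,"dz":0,"yaw":0}]}}

```text
t: 27.28
tool_pos: [0.5698, 0.1599, 0.0063]
orientation: [-0.372, 3.119, -0.003]
force: [1.2, -8.3, 1.8]
opening: 0.0007
gripper_force: 3.8
```

>>> {"method": "carry_out", "body": {"moves": [{"jaw":0,"dx":0,"dy":0.0007,"dz":0,"yaw":0},{"jaw":0,"dx":0,"dy":0.0007,"dz":0,"yaw":0}]}}

```text
t: 27.52
tool_pos: [0.5698, 0.1603, 0.0065]
orientation: [-0.371, 3.119, -0.005]
force: [1.6, -12.0, 3.4]
opening: 0.0002
gripper_force: 5.9
```

>>> {"method": "carry_out", "body": {"moves": [{"jaw":0,"dx":0,"dy":-0.003,"dz":0,"yaw":0},{"jaw":0,"dx":0,"dy":-0.004,"dz":-0.01,"yaw":0},{"jaw":0,"dx":0,"dy":0,"dz":-0.02,"yaw":0},{"jaw":0,"dx":0.035,"dy":0.02,"dz":0,"yaw":0},{"jaw":0,"dx":0.035,"dy":0.027,"dz":0,"yaw":0},{"jaw":0,"dx":0,"dy":0,"dz":0.01,"yaw":0},{"jaw":0,"dx":0,"dy":0,"dz":0.01,"yaw":0},{"jaw":0,"dx":0,"dy":0,"dz":0,"yaw":0}]}}

```text
t: 28.52
tool_pos: [0.4918, 0.1844, 0.0155]
orientation: [0.371, -3.119, 0.0]
force: [0.4, -0.7, -0.3]
opening: 0.0005
gripper_force: 0.0
```

```bash
python3 - <<'E'
from h import *
s=read_state(); t=s['tool_pos'];R,_=cv2.Rodrigues(s['orientation']); print(s['t'],t.round(4),s['force'].round(1))
m=camera_model('wrist'); im=snap('wrist','w8.png').astype(int)[:,:,::-1]
r=panel('scene','s5.png'); print(r); c=np.array([*np.array(r[0][0])/1000,t[2]]); print('centre in tool',(R.T@(c-t)).round(4))
E
```

```text
28.525 [0.4918 0.1844 0.0155] [ 0.4 -0.7 -0.3]
(((561.2225341796875, 198.93338012695312), (96.1307373046875, 53.558780670166016), 13.735082626342773), (335, 316, 56, 53))
centre in tool [-0.0708 -0.0022 -0.0001]
```

>>> {"method": "carry_out", "body": {"moves": [{"jaw":0,"dx":0,"dy":-0.001,"dz":0.006,"yaw":0},{"jaw":0,"dx":0,"dy":0,"dz":0.0035,"yaw":0},{"jaw":0,"dx":-0.003,"dy":0,"dz":0,"yaw":0},{"jaw":0,"dx":-0.003,"dy":0,"dz":0,"yaw":0},{"jaw":0,"dx":-0.002,"dy":0,"dz":0,"yaw":0},{"jaw":0,"dx":-0.002,"dy":0,"dz":0,"yaw":0},{"jaw":0,"dx":-0.002,"dy":0,"dz":0,"yaw":0}]}}

```text
t: 29.5
tool_pos: [0.5036, 0.1867, 0.0066]
orientation: [0.372, -3.119, 0.0]
force: [0.3, 0.5, -0.6]
opening: 0.0006
gripper_force: 0.2
```

>>> {"method": "carry_out", "body": {"moves": [{"jaw":0,"dx":-0.002,"dy":0,"dz":0,"yaw":0},{"jaw":0,"dx":-0.002,"dy":0,"dz":0,"yaw":0},{"jaw":0,"dx":-0.001,"dy":0,"dz":0,"yaw":0}]}}

```text
t: 29.88
tool_pos: [0.5084, 0.1879, 0.0065]
orientation: [0.372, -3.119, -0.0]
force: [-0.1, -0.3, 0.4]
opening: 0.0003
gripper_force: 0.2
```

>>> {"method": "carry_out", "body": {"moves": [{"jaw":0,"dx":-0.001,"dy":0,"dz":0,"yaw":0},{"jaw":0,"dx":-0.001,"dy":0,"dz":0,"yaw":0}]}}

```text
t: 30.12
tool_pos: [0.5103, 0.1883, 0.0065]
orientation: [0.372, -3.119, 0.0]
force: [-0.6, -0.1, -0.3]
opening: 0.0008
gripper_force: 0.2
```

>>> {"method": "carry_out", "body": {"moves": [{"jaw":0,"dx":-0.001,"dy":0,"dz":0,"yaw":0},{"jaw":0,"dx":-0.001,"dy":0,"dz":0,"yaw":0}]}}

```text
t: 30.38
tool_pos: [0.5123, 0.1888, 0.0065]
orientation: [-0.372, 3.12, 0.0]
force: [-0.8, 0.1, 0.3]
opening: 0.0004
gripper_force: 0.1
```

>>> {"method": "carry_out", "body": {"moves": [{"jaw":0,"dx":-0.001,"dy":0,"dz":0,"yaw":0},{"jaw":0,"dx":-0.001,"dy":0,"dz":0,"yaw":0}]}}

```text
t: 30.62
tool_pos: [0.5142, 0.1892, 0.0065]
orientation: [0.372, -3.12, 0.0]
force: [-0.1, -0.2, -0.1]
opening: 0.0002
gripper_force: 0.1
```

>>> {"method": "carry_out", "body": {"moves": [{"jaw":0,"dx":-0.001,"dy":0,"dz":0,"yaw":0},{"jaw":0,"dx":-0.001,"dy":0,"dz":0,"yaw":0}]}}

```text
t: 30.88
tool_pos: [0.5147, 0.1893, 0.0061]
orientation: [0.371, -3.116, 0.001]
force: [-9.2, -1.8, 6.0]
opening: 0.0006
gripper_force: 4.5
```

>>> {"method": "carry_out", "body": {"moves": [{"jaw":0,"dx":-0.001,"dy":0,"dz":0,"yaw":0},{"jaw":0,"dx":-0.001,"dy":0,"dz":0,"yaw":0}]}}

```text
t: 31.12
tool_pos: [0.5148, 0.1894, 0.0055]
orientation: [0.371, -3.112, 0.002]
force: [-16.0, -4.3, 9.1]
opening: 0.0006
gripper_force: 7.9
```

>>> {"method": "carry_out", "body": {"moves": [{"jaw":0,"dx":-0.001,"dy":0,"dz":0,"yaw":0},{"jaw":0,"dx":-0.001,"dy":0,"dz":0,"yaw":0}]}}

```text
t: 31.38
tool_pos: [0.5149, 0.1894, 0.0049]
orientation: [0.371, -3.108, 0.003]
force: [-21.4, -5.4, 13.5]
opening: 0.0005
gripper_force: 11.2
```

Home against the far wall. I'll back off and give a last light push toward the left wall.

>>> {"method": "carry_out", "body": {"moves": [{"jaw":0,"dx":0.006,"dy":0,"dz":-0.001,"yaw":0},{"jaw":0,"dx":0.004,"dy":0,"dz":-0.01,"yaw":0},{"jaw":0,"dx":0,"dy":-0.02,"dz":-0.02,"yaw":0},{"jaw":0,"dx":-0.034,"dy":-0.03,"dz":0,"yaw":0},{"jaw":0,"dx":-0.035,"dy":-0.002,"dz":0,"yaw":0},{"jaw":0,"dx":0,"dy":0,"dz":0,"yaw":0},{"jaw":0,"dx":0,"dy":0,"dz":0,"yaw":0}]}}

```text
t: 32.25
tool_pos: [0.5896, 0.1533, 0.0383]
orientation: [-0.371, 3.119, -0.0]
force: [-0.9, -0.6, 0.0]
opening: 0.0006
gripper_force: 0.0
```

```bash
python3 - <<'E'
from h import *
s=read_state(); t=s['tool_pos'];R,_=cv2.Rodrigues(s['orientation']); print(s['t'],t.round(4),s['force'].round(1))
r=panel('scene','s6.png'); print(r); c=np.array([*np.array(r[0][0])/1000,t[2]]); print('centre in tool',(R.T@(c-t)).round(4))
print((R.T@(np.array([.5698,.1597,0])-t)).round(4))
E
```

```text
32.25 [0.5896 0.1533 0.0383] [-0.9 -0.6  0. ]
(((595.4402465820312, 207.1779327392578), (44.39564895629883, 54.407623291015625), 15.474517822265625), (331, 336, 34, 36))
centre in tool [-0.0183  0.051  -0.    ]
[0.0178 0.0109 0.0383]
```

>>> {"method": "carry_out", "body": {"moves": [{"jaw":0,"dx":0,"dy":0,"dz":0.015,"yaw":0},{"jaw":0,"dx":0,"dy":0,"dz":0.012,"yaw":0},{"jaw":0,"dx":0,"dy":0,"dz":0.0045,"yaw":0},{"jaw":0,"dx":0,"dy":0.003,"dz":0,"yaw":0},{"jaw":0,"dx":0,"dy":0.003,"dz":0,"yaw":0},{"jaw":0,"dx":0,"dy":0.002,"dz":0,"yaw":0},{"jaw":0,"dx":0,"dy":0.001,"dz":0,"yaw":0}]}}

```text
t: 33.17
tool_pos: [0.5875, 0.1629, 0.0061]
orientation: [-0.372, 3.119, -0.0]
force: [-0.0, 0.1, -0.3]
opening: 0.0005
gripper_force: 0.1
```

>>> {"method": "carry_out", "body": {"moves": [{"jaw":0,"dx":0,"dy":0.001,"dz":0,"yaw":0},{"jaw":0,"dx":0,"dy":0.001,"dz":0,"yaw":0}]}}

```text
t: 33.42
tool_pos: [0.5873, 0.164, 0.0062]
orientation: [-0.372, 3.119, -0.002]
force: [0.6, -6.3, 1.1]
opening: 0.0004
gripper_force: 2.6
```

>>> {"method": "carry_out", "body": {"moves": [{"jaw":0,"dx":0,"dy":0.0007,"dz":0,"yaw":0},{"jaw":0,"dx":0,"dy":0.0007,"dz":0,"yaw":0}]}}

```text
t: 33.67
tool_pos: [0.5873, 0.1644, 0.0064]
orientation: [-0.371, 3.119, -0.004]
force: [1.3, -10.5, 1.9]
opening: 0.0006
gripper_force: 4.4
```

>>> {"method": "carry_out", "body": {"moves": [{"jaw":0,"dx":0,"dy":-0.003,"dz":0,"yaw":0},{"jaw":0,"dx":0,"dy":-0.006,"dz":-0.01,"yaw":0},{"jaw":0,"dx":0.01,"dy":0,"dz":-0.04,"yaw":0},{"jaw":0,"dx":0.05,"dy":0,"dz":-0.03,"yaw":0},{"jaw":0,"dx":0.06,"dy":-0.02,"dz":-0.03,"yaw":0},{"jaw":0,"dx":0.06,"dy":-0.02,"dz":0,"yaw":0},{"jaw":0,"dx":0,"dy":0,"dz":0,"yaw":0}]}}

```text
t: 34.55
tool_pos: [0.4253, 0.0788, 0.112]
orientation: [0.369, -3.118, -0.0]
force: [0.4, 0.3, 0.4]
opening: 0.0006
gripper_force: 0.0
```

```bash
python3 - <<'E'
from h import *
s=read_state(); print(s['t'],s['tool_pos'].round(3))
for n,f in(('side','d9.png'),('scene','s9.png')): print(n,panel(n,f))
r=lambda x:cv2.resize(x,(400,290),interpolation=cv2.INTER_CUBIC)
d,c=cv2.imread('pics/d9.png'),cv2.imread('pics/s9.png')
cv2.imwrite('pics/c9.png',np.vstack([np.hstack([r(c[240:390,270:430]),r(d[170:265,235:360])]),np.hstack([r(c[100:330,200:430]),r(d[280:345,295:385])])]))
E
```

```text
34.55 [0.425 0.079 0.112]
side (((571.4263916015625, 200.68580627441406), (98.24149322509766, 61.50722122192383), 13.853503227233887), (276, 187, 43, 27))
scene (((571.6812744140625, 201.47235107421875), (92.69790649414062, 53.3791618347168), 13.891018867492676), (331, 320, 54, 52))
```

View pics/c9.png

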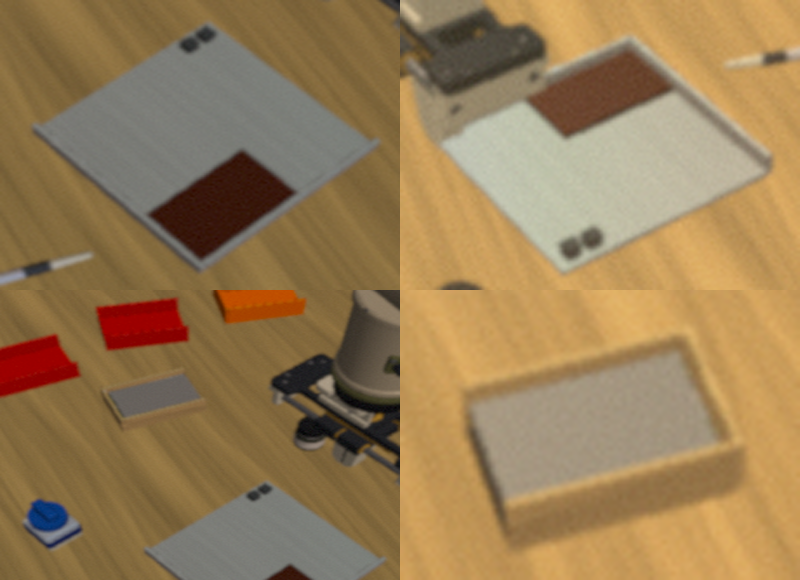

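The panel lies flat in the corner against both walls. The grey panel lies as it was in the tray, nothing else in view has moved, and the arm is clear.

```bash
python3 -c "
from plant import close_job
print(close_job())"
```

```text
the job is handed in; nothing more can be done
None
```

The job is handed in: the brown panel is out of the tray and lies flat in the jig corner, pushed up against both walls, and the final pictures show the panels below and the other things in view undisturbed. It was set back partly on the stack once to regrip it nearer the fingertips, and the push toward the far wall peaked at about 22 N, firmer than I intended.

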